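# Stack the keyed fittings tray on its bin

### The job

Put the yellow tray on top of the grey bin, turned the right way round so that its wide orange lug drops into the bin's wide notch and its narrow lug into the narrow notch, and the tray sits level and fully down on the bin's rim. Lower it into place and let go, do not drop it, and leave the red tray where it is.

Things in the scene. Friction and masses are not known exactly. Their poses are not given: they have to be found in the camera images.
- yellow_tray: Loose yellow tray, ~0.35 kg; mm: Origin: centre of underside; z up, x to the wide-lug end. Plug 132 (x) by 82 by 14 high, flange 176 by 126 at z 14-20, walls to z 42. Central black grip bar along x: 90 long, 16 thick in y, z 65-95, free both sides: grasp across y from above. Orange lugs under the flange, undersides level with the plug's, reach x +-100: 40 wide at +x, 16 wide at -x.
- wide_lug (a point): Point under the wide (40 mm) orange lug of the yellow tray, 88 mm along +x from the tray's origin, at the tray's underside height; same axes as the tray.
- bin: Grey open bin fixed to bench; in mm: outer 162 (x) by 112 by 80 high, walls 6. Origin: centre of underside; z up. Centred notches 20 deep in the end rims: 60 wide at +x, 36 wide at -x, below each an orange ledge as wide, out to x +-99. Seated: tray plug in the mouth with 9 play each way, flange on the rim, tray origin 66 above the bin's, tray x along bin x. The wide lug jams on the narrow notch.
- red_tray: Bystander: loose red tray of the same size with the same black grip bar, but its orange lugs are on the long sides (y), so it does not fit the bin. Origin: centre of its underside, x along its length. Leave it alone.
Not all that is in view belongs to the job. Several things have the shape of the yellow_tray; the one meant has the colours described above.

How it is judged:
At the end, for the whole second after the job is handed in: The yellow tray rests on the bin: origins within 15 mm horizontally, tray origin 60 to 70 mm above the bin's, wide lug at the wide-notch end (over 60 mm along the bin's +x), long axes within 10 degrees, level within 2 degrees, at rest (horizontal distance between yellow_tray and bin below 0.015 m and z of yellow_tray in the frame of bin between 0.06 and 0.07 m and x of wide_lug in the frame of bin above 0.06 m and angle between the x axis of yellow_tray and the x axis of bin, either way round below 0.175 rad and angle between yellow_tray's own z axis and vertical below 0.035 rad and linear speed of yellow_tray below 0.02 m/s); the robot touches nothing.
It fails at once if the red tray is moved more than 30 mm (distance of red_tray from where it was at the start of the episode above 0.03 m).
It fails at once if the yellow tray is dropped or knocked: it moves faster than 0.7 m/s (a fall of about 25 mm) while not held by the fingers (linear speed of yellow_tray above 0.7 m/s and contact force between the fingers and yellow_tray below 0.5 N).
It also fails if it takes over 38 s, if anything falls off the work surface, if the arm or the gripper's body presses on something with over 40 N, if the wrist force passes 120 N, or if a joint passes its speed limit or range.

### The arm

A 6-joint arm with a two-finger parallel gripper is mounted at the origin on the work surface. World frame = base frame: x ahead of the robot, y to its left, z up, the work surface at z = 0. Lengths are in m, angles in rad, forces in N, time in s.
With the tool pointing down it reaches from about 0.325 to 0.75 m from the base axis. Payload 7.6 kg.
Tool frame: the origin (TCP) lies at the very end of the fingers, on their centre line; the grasp point (between the pads) lies 19 mm behind it; z points along the fingers, y is the line along which they close (so a half turn about z gives the same grasp; the last joint's range is limited). The gripper opens to 85 mm and grips with 20 to 120 N. Pads are 22 mm wide; open, the fingers measure 114 mm over their backs; the gripper's body (76 mm by 85 mm) begins 54 mm behind the grasp point. The pads swing forward as they close: fully open they stand 13 mm farther back than shut.
Start: joints at [-1.228, 0.052, 1.401, -0, 1.689, -0.07], TCP at [0.211, -0.481, 0.231] pointing down, gripper open.
Joint ranges: [-2.9, 2.9], [-0.91, 2.17], [0.12, 2.37], [-1.06, 4.2], [0.26, 2.73], [-2.93, 2.93]. Speed limits (rad/s): [2.57, 2.57, 3.01, 3.14, 3.14, 3.14].

### API

Orientations are given as a rotation vector (axis times angle).
In Python, from rig import readout, optics, ticket gives the robot as it stands. The module is installed in compiled form; this text tells all that it offers.
- The arm moves only by the shell command python3 -m jog 'ROWS'. ROWS is JSON, a list of rows, each a list of 5 numbers: the opening, from 0 (shut) to 1 (fully open), then the shift along the tool's x, y, z in units of 150 mm (1.0 is 150 mm), then the turn about the tool's z in units of 30 degrees (1.0 is 30 degrees). In form: [[claw, x, y, z, roll], ...]. A call has 1 to 12 rows; each row shifts and turns the commanded pose from where the row before left it, along the tool's axes as they then stand; what a row does not reach is not made up. A row lasts 1/12 s, in which the tool goes at most 41.7 mm and 7.16 degrees, less where a joint would pass 70% of its speed; a pose out of reach is approached as far as the arm can. A call with a number of a shift or a turn outside -1 to 1 is refused whole. A call with a gripper value outside its range is refused whole. The fingers move at their own pace and stop on an object; the grip force is fixed at half the most. Time passes only in rows, so rows that do not move let the fingers close. It gives the time, the measured TCP pose, the force, the opening and the grip force at its end, in the units of the state.
- readout.get_obs(): the state, without advancing time (a new reading comes with each control period).
- optics.grab_frame(name): name is "scene" or "top" or "wrist"; returns a dict with "image" (480x640x3 uint8, red, green, blue), "depth" (480x640 float32, m along the optical axis (not along the pixel's ray), 0 where there is no reading), "camera_matrix" (3x3 intrinsics, pixels), "k1" (the pictures are not rectified: a ray, as slopes to the right and down, at radius r is drawn at 1 + k1 r^2 times it, then the intrinsics apply), "cam_to_world" (4x4, takes a point from camera to world coordinates); the wrist camera has in their place "hand_eye" (4x4, takes a point from camera to tool coordinates, whose origin is the TCP and whose axes are the flange's). Camera axes: x right, y up, looking along -z (the intrinsics and any distortion apply to the point x, -y, -z); pixel columns grow to the right and rows downward; lengths in m; the calibration is good to about 2 mm. A picture is of the moment at which its call begins: read the wrist's pose just before it.
- ticket.job_done(): hands the job in; it is judged then, once.
The state is a dict: "clock": time; "joint_pos": joint angles; "joint_velocities": joint speeds; "joint_torque": joint torques, N m; "ee_pos": TCP position; "tool_rot": TCP orientation; "contact_force": force on the tool from outside, world axes, zero at the start; "torque": the same for the moment, N m; "grip_width": finger opening in m; "grip_force": force on a finger pad.
Only numpy, scipy, OpenCV 4.12 (cv2) and the standard library are available. Lean on these libraries where they do the work, as an engineer would, in place of code of your own. Each camera call takes 0.05 s, during which the arm holds its last target. There are 200 camera calls.

## Working session

There is one attempt and no reset: what is moved stays moved. The work goes in short steps, Python scripts to look and compute and a shell command to move; the robot and the scene stay as the last step left them, time stands still between calls to the robot, and variables do not carry over. Pictures are saved under pics/ and viewed, at most 10 in all, crops included, and the job is handed in when it is done.

```bash
mkdir -p pics; cat > h.py <<'E'
import numpy as np,cv2
from rig import readout,optics
from scipy.spatial.transform import Rotation as R
def grab(n):
    o=readout.get_obs(); f=optics.grab_frame(n)
    if n=="wrist":
        T=np.eye(4);T[:3,:3]=R.from_rotvec(o["tool_rot"]).as_matrix();T[:3,3]=o["ee_pos"];f["T"]=T@f["hand_eye"]
    else: f["T"]=f["cam_to_world"]
    np.savez("pics/%s.npz"%n,d=f["depth"],K=f["camera_matrix"],k1=f["k1"],T=f["T"],im=f["image"])
    return f
def pts(n):
    "world xyz of every pixel"
    f=np.load("pics/%s.npz"%n); K=f["K"];k1=float(f["k1"]);T=f["T"];d=f["d"]
    u,v=np.meshgrid(np.arange(640),np.arange(480))
    p=cv2.undistortPoints(np.stack([u,v],-1).reshape(-1,1,2).astype(float),K,np.array([k1,0,0,0.])).reshape(480,640,2)
    P=np.stack([p[...,0]*d,-p[...,1]*d,-d],-1)@T[:3,:3].T+T[:3,3]
    return P,f["im"],d
E
python3 - <<'E'
from h import *
o=readout.get_obs();print(o)
for n in("top","scene"):
    f=grab(n);cv2.imwrite("pics/%s.png"%n,f["image"][...,::-1]);print(n,f["T"].round(3).tolist(),f["k1"])
E
```

```text
{'clock': 0.0, 'joint_pos': array([-1.22826812e+00,  5.28377321e-02,  1.40172041e+00, -2.55111904e-06,
        1.68857996e+00, -7.02773182e-02]), 'joint_velocities': array([ 0.00034576, -0.00097553,  0.00171552, -0.00015861,  0.00104774,
        0.00130505]), 'joint_torque': array([ 6.42321993e-04, -3.81682777e+01, -3.60177720e+01, -1.69688502e-05,
        6.40572020e-03, -7.60503298e-06]), 'ee_pos': array([ 0.21055244, -0.48060883,  0.23047409]), 'tool_rot': array([-3.07341244e+00, -6.43524909e-01,  3.33215893e-04]), 'contact_force': array([ 0.34460228,  0.09504414, -0.45888438]), 'torque': array([ 0.04172958, -0.07335734, -0.05491161]), 'grip_force': 0.0, 'grip_width': 0.08545545712331898}
top [[-0.022, 0.97, -0.244, 0.377], [-1.0, -0.021, 0.005, -0.068], [-0.0, 0.244, 0.97, 1.162], [0.0, 0.0, 0.0, 1.0]] -0.11446371850417326
scene [[-0.272, -0.824, 0.498, 1.377], [0.962, -0.227, 0.15, 0.136], [-0.01, 0.52, 0.854, 1.285], [0.0, 0.0, 0.0, 1.0]] -0.0057144556567041965
```

View pics/top.png

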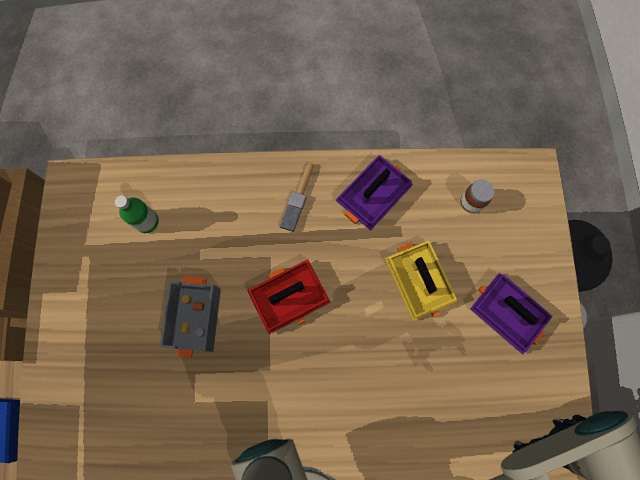

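View pics/scene.png

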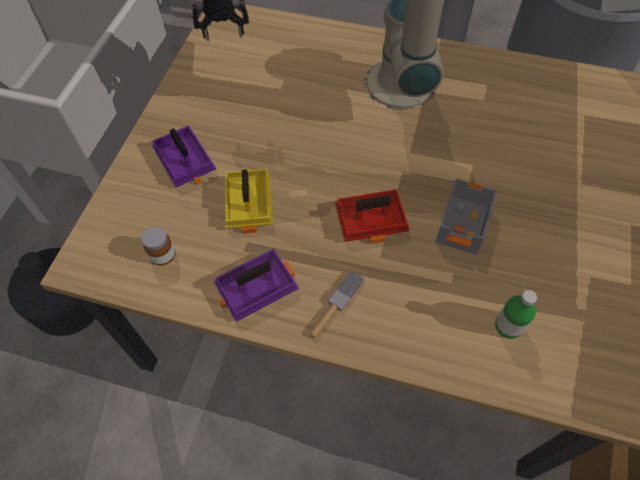

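The top view shows the yellow tray at (421,280) with its wide lug at the far end (405,246). The bin is at (190,316) with its wide ledge at the far end (194,280), and there is small clutter inside it. The red tray, at (289,295), lies between them. Next I'll measure the poses.

```bash
python3 - <<'E'
from h import *
for n in("top","scene"):
    P,im,d=pts(n); hsv=cv2.cvtColor(im,cv2.COLOR_RGB2HSV);H,S,V=[hsv[...,i].astype(int) for i in range(3)]
    ok=d>0
    def rect(m,t):
        q=P[m]; 
        if len(q)<8: print(n,t,len(q));return
        (c,s,a)=cv2.minAreaRect((q[:,:2]*1000).astype(np.float32)); print(n,t,len(q),'c',np.round(c,1),'s',np.round(s,1),'a',round(a,1),'z',np.percentile(q[:,2],[5,50,95]).round(3))
    box=lambda x,y,r:(abs(P[...,0]-x)<r)&(abs(P[...,1]-y)<r)&ok
    ym=(H>22)&(H<35)&(S>150)&(V>90)
    # rough centres
    k=cv2.morphologyEx((ym&ok).astype(np.uint8),cv2.MORPH_OPEN,np.ones((3,3)))
    N,L,st,ce=cv2.connectedComponentsWithStats(k); i=1+np.argmax(st[1:,4]); c=np.median(P[L==i],0);print(n,'yellow',c.round(3))
    B=box(c[0],c[1],.13)
    rect(B&ym&(P[...,2]>.034)&(P[...,2]<.05),'walltop')
    rect(B&(P[...,2]>.085)&(P[...,2]<.105),'bar')
    om=(H<14)&(S>170)&(V>110)
    for (t,b) in(('ylug',B&(P[...,2]<.03)),):
        N,L,st,ce=cv2.connectedComponentsWithStats((om&b).astype(np.uint8))
        for j in range(1,N):
            if st[j,4]>12: rect(L==j,t+str(ce[j].round()))
    px=(316,190) if n=="top" else (215,467)
    c=P[px];print('bin px',c.round(3)); B=box(c[0],c[1],.13)
    rim=B&(P[...,2]>.073)&(P[...,2]<.088)&(S<90); rect(rim,'rim')
    # rim fit w/ histogram of highest
    N,L,st,ce=cv2.connectedComponentsWithStats((om&B).astype(np.uint8))
    for j in range(1,N):
        if st[j,4]>12: rect(L==j,'bin orange'+str(ce[j].round()))
    px=(285,275) if n=="top" else (218,365)
    rm=((H<4)|(H>176))&(S>180)&ok; k=cv2.connectedComponents(rm.astype(np.uint8))[1]; q=P[rm&box(*P[px][:2],.15)]; print('red ext',P[px].round(3),q.min(0).round(3),q.max(0).round(3))
E
```

```text
top yellow [ 0.56  -0.308  0.02 ]
top walltop 489 c [ 568.9 -313.4] s [166.  118.2] a 21.0 z [0.036 0.042 0.045]
top bar 261 c [ 567.7 -313.9] s [90.  18.2] a 22.2 z [0.09  0.094 0.098]
top ylug[404. 247.] 63 c [ 657.3 -282.5] s [11.  45.9] a 20.8 z [0.013 0.02  0.024]
top ylug[435. 313.] 26 c [ 480.8 -347.9] s [10.2 13.7] a 24.2 z [0.013 0.02  0.023]
bin px [0.487 0.281 0.008]
top rim 548 c [482.8 268.7] s [114.4 163.1] a 84.5 z [0.074 0.079 0.082]
top bin orange[194. 280.] 150 c [578.9 270. ] s [80.5 26.3] a 84.2 z [-0.     0.056  0.06 ]
top bin orange[184. 353.] 103 c [394.  287.2] s [53.8 17.5] a 85.3 z [0.053 0.057 0.06 ]
red ext [0.562 0.06  0.02 ] [ 0.441 -0.078 -0.003] [0.626 0.13  0.098]
scene yellow [ 0.576 -0.306  0.022]
scene walltop 452 c [ 568.3 -310.3] s [173.1 116.5] a 21.1 z [0.035 0.041 0.047]
scene bar 181 c [ 568.7 -309.5] s [95.3 16.4] a 20.2 z [0.089 0.094 0.098]
scene ylug[249. 229.] 81 c [ 656.8 -276.1] s [14.3 38.7] a 22.4 z [0.004 0.017 0.023]
bin px [0.45  0.279 0.004]
scene rim 410 c [481.9 272.4] s [112.3 168.1] a 84.5 z [0.075 0.08  0.084]
scene bin orange[475. 186.] 43 c [390.  281.1] s [29.9 16.1] a 87.4 z [0.055 0.058 0.062]
scene bin orange[458. 240.] 124 c [570.  263.3] s [58.4 19.8] a 85.9 z [0.054 0.058 0.064]
red ext [0.548 0.015 0.026] [ 0.449 -0.073  0.01 ] [0.627 0.131 0.096]
```

```bash
python3 -m jog '[[1,0.22,-0.006,0,0.01],[1,0.22,-0.006,0,0.01],[1,0.22,-0.006,0,0.01],[1,0.22,-0.006,0,0.01],[1,0.22,-0.006,0,0.01],[1,0.22,-0.006,0,0.01],[1,0.22,-0.006,0,0.01],[1,0.22,-0.006,0,0.01],[1,0.22,-0.006,0,0],[1,0.22,-0.006,0,0],[1,0.22,-0.006,0,0],[1,0.22,-0.006,0,0]]'
cat >> h.py <<'E'
def go(x,y,z,yaw):
    o=readout.get_obs();M=R.from_rotvec(o["tool_rot"]).as_matrix()
    dl=M.T@(np.array([x,y,z])-o["ee_pos"]);a=np.degrees(np.arctan2(M[1,0],M[0,0]))
    print("t",o["clock"],"pos",o["ee_pos"].round(4),"yaw",a.round(2),"tilt",M[2,2].round(5),"shift units",(dl/.15).round(3),"roll units",round(-(yaw-a)/30,3),"w",o["grip_width"],"q",o["joint_pos"].round(2),"F",o["contact_force"].round(1))
E
python3 - <<'E'
from h import *
go(.5685,-.312,.062,21.2)
E
```

```text
clock: 1.1
ee_pos: [0.5746, -0.3206, 0.2307]
tool_rot: [-3.087, -0.579, 0.001]
contact_force: [0.5, -0.5, 0.5]
grip_width: 0.0853
grip_force: 0.0
t 1.1 pos [ 0.5746 -0.3206  0.2307] yaw 21.26 tilt -1.0 shift units [-0.016 -0.067  1.124] roll units 0.002 w 0.08525814785958187 q [-0.57  0.44  0.95 -0.    1.75  0.63] F [ 0.5 -0.5  0.5]
```

```bash
python3 -m jog '[[1,-0.016,-0.06,0.1,0],[1,0,0,0,0],[1,0,0,0,0]]' >/dev/null
python3 - <<'E'
from h import *
f=grab("wrist");cv2.imwrite("pics/w1.png",f["image"][...,::-1])
go(.5685,-.312,.062,21.2)
P,im,d=pts("wrist")
m=(d>0)&(P[...,2]>.085)&(P[...,2]<.105)&(im.max(-1)<90)&(abs(P[...,0]-.5685)<.09)&(abs(P[...,1]+.312)<.09)
q=P[m];print(len(q),cv2.minAreaRect((q[:,:2]*1000).astype(np.float32)),q[:,2].mean())
E
```

```text
t 1.4 pos [ 0.5672 -0.3144  0.2163] yaw 21.22 tilt -1.0 shift units [ 0.015 -0.012  1.029] roll units 0.001 w 0.08545724260423351 q [-0.56  0.41  1.01 -0.    1.72  0.64] F [-0.4 -0.2 -0. ]
1932 ((569.6470336914062, -312.783447265625), (89.08036804199219, 14.444234848022461), 20.902969360351562) 0.09495230861336278
```

View pics/w1.png

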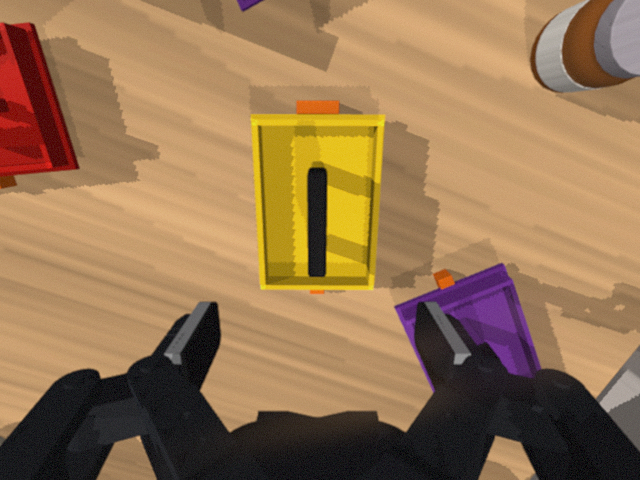

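The wrist view shows the bar at (317,222), parallel to the finger plane and between the fingers. The wide lug is at (317,107), away from the hand. The measurements agree to about 2 mm, so I'll descend and grip.

```bash
python3 -m jog '[[1,0.018,-0.006,0.2,0.01],[1,0,0,0.2,0],[1,0,0,0.2,0],[1,0,0,0.2,0],[1,0,0,0.15,0],[1,0,0,0.07,0],[1,0,0,0,0],[1,0,0,0,0]]'; python3 -c "
from h import *
go(.5695,-.3127,.062,21)"
python3 -m jog '[[0,0,0,0,0],[0,0,0,0,0],[0,0,0,0,0],[0,0,0,0,0],[0,0,0,0,0],[0,0,0,0,0],[0,0,0,0,0],[0,0,0,0,0]]'
```

```text
clock: 2.07
ee_pos: [0.5701, -0.3132, 0.065]
tool_rot: [3.088, 0.569, 0.002]
contact_force: [0.7, -0.1, -0.1]
grip_width: 0.0853
grip_force: 0.0
t 2.0667 pos [ 0.5701 -0.3132  0.065 ] yaw 20.9 tilt -1.0 shift units [-0.003 -0.005  0.02 ] roll units -0.003 w 0.085286090739865 q [-0.56  0.51  1.2  -0.    1.44  0.65] F [ 0.7 -0.1 -0.1]
clock: 2.73
ee_pos: [0.5701, -0.3121, 0.0637]
tool_rot: [-3.089, -0.572, -0.0]
contact_force: [-2.6, 2.1, 3.0]
grip_width: 0.0152
grip_force: 59.4
```

```bash
python3 -m jog '[[0,0,0,-0.03,0],[0,0,0,-0.07,0],[0,0,0,-0.12,0],[0,0,0,-0.15,0],[0,0,0,-0.15,0],[0,0,0,-0.15,0],[0,0,0,-0.15,0],[0,0,0,-0.15,0],[0,0,0,-0.12,0],[0,0,0,-0.07,0],[0,0,0,0,0],[0,0,0,0,0]]'; python3 - <<'E'
from h import *
go(.4825,.2705,.24,-5.5)
f=grab("wrist");P,im,d=pts("wrist")
cv2.imwrite("pics/w2.png",f["image"][...,::-1])
hsv=cv2.cvtColor(im,cv2.COLOR_RGB2HSV);H,S,V=[hsv[...,i].astype(int) for i in range(3)]
E
```

```text
clock: 3.73
ee_pos: [0.57, -0.3123, 0.2369]
tool_rot: [3.089, 0.571, -0.0]
contact_force: [0.0, -0.1, -6.0]
grip_width: 0.0148
grip_force: 58.9
t 3.7333 pos [ 0.57   -0.3123  0.2369] yaw 20.95 tilt -1.0 shift units [ 0.845 -3.837 -0.021] roll units 0.882 w 0.01481920197669953 q [-0.56  0.41  0.97 -0.    1.76  0.65] F [ 0.  -0.1 -6. ]
```

View pics/w2.png

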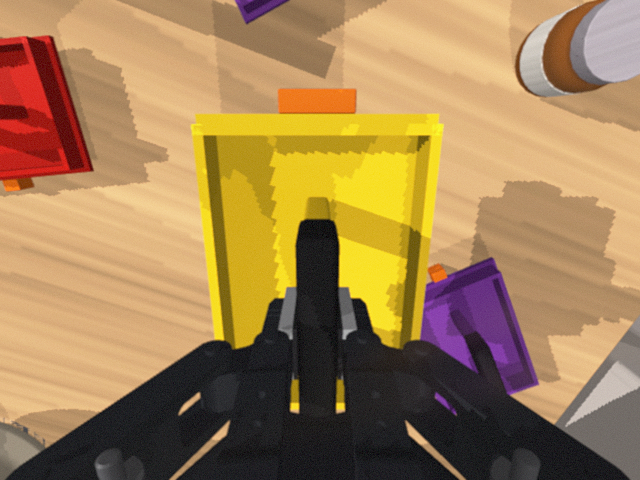

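The tray hangs level, with the bar at column 317 and the wide lug still far from the hand at (317,100). Next I'll rotate it and carry it over.

```bash
python3 -m jog '[[0,0,0,0,0.08],[0,0,0,0,0.16],[0,0,0,0,0.2],[0,0,0,0,0.2],[0,0,0,0,0.16],[0,0,0,0,0.08],[0,-0.02,-0.08,0,0],[0,-0.04,-0.16,0,0],[0,-0.05,-0.2,0,0],[0,-0.05,-0.2,0,0],[0,-0.05,-0.2,0,0],[0,-0.05,-0.2,0,0]]'; python3 -m jog '[[0,-0.05,-0.2,0,0],[0,-0.05,-0.2,0,0],[0,-0.05,-0.2,0,0],[0,-0.05,-0.2,0,0],[0,-0.05,-0.2,0,0],[0,-0.05,-0.2,0,0],[0,-0.05,-0.2,0,0],[0,-0.05,-0.2,0,0],[0,-0.05,-0.2,0,0],[0,-0.04,-0.16,0,0],[0,-0.02,-0.08,0,0],[0,0,0,0,0]]'; python3 -c "
from h import *
go(.4825,.2705,.24,-5.5)"
```

```text
clock: 4.78
ee_pos: [0.5449, -0.1517, 0.235]
tool_rot: [-3.137, 0.15, 0.005]
contact_force: [0.3, 0.3, -3.3]
grip_width: 0.015
grip_force: 58.9
clock: 5.78
ee_pos: [0.4979, 0.1606, 0.2357]
tool_rot: [3.138, -0.144, -0.004]
contact_force: [-0.1, -0.1, -3.9]
grip_width: 0.0154
grip_force: 59.2
t 5.7833 pos [0.4979 0.1606 0.2357] yaw -5.26 tilt -1.0 shift units [-0.169 -0.72  -0.029] roll units 0.008 w 0.015416724966053426 q [0.24 0.05 1.4  0.   1.7  1.9 ] F [-0.1 -0.1 -3.9]
```

```bash
python3 -m jog '[[0,-0.03,-0.1,0,0.01],[0,-0.035,-0.15,0,0],[0,-0.03,-0.15,0,0],[0,-0.03,-0.15,0,0],[0,-0.03,-0.1,0,0],[0,-0.014,-0.07,0,0],[0,0,0,0,0],[0,0,0,0,0]]'; python3 - <<'E'
from h import *
go(.4835,.270,.1297,-5.5)
P,im,d=pts("top")
q=P-np.array([.4835,.27,0]);a=np.radians(-5.5);x=q[...,0]*np.cos(a)+q[...,1]*np.sin(a);y=-q[...,0]*np.sin(a)+q[...,1]*np.cos(a)
m=(d>0)&(abs(x)<.066)&(abs(y)<.041);print("clutter z",np.percentile(P[m][:,2],[5,50,95,99,100]).round(3))
f=grab("scene");im=f["image"];cv2.imwrite("pics/s2.png",cv2.resize(im[130:310,380:600,::-1],None,fx=3,fy=3))
E
```

```text
clock: 6.45
ee_pos: [0.4846, 0.2678, 0.2365]
tool_rot: [3.136, -0.158, -0.001]
contact_force: [1.2, -0.3, -3.8]
grip_width: 0.0153
grip_force: 59.5
t 6.45 pos [0.4846 0.2678 0.2365] yaw -5.76 tilt -1.0 shift units [-0.008 -0.015  0.712] roll units -0.009 w 0.01526201509486294 q [ 0.44  0.13  1.3  -0.    1.71  2.11] F [ 1.2 -0.3 -3.8]
clutter z [0.002 0.006 0.03  0.033 0.037]
```

View pics/s2.png

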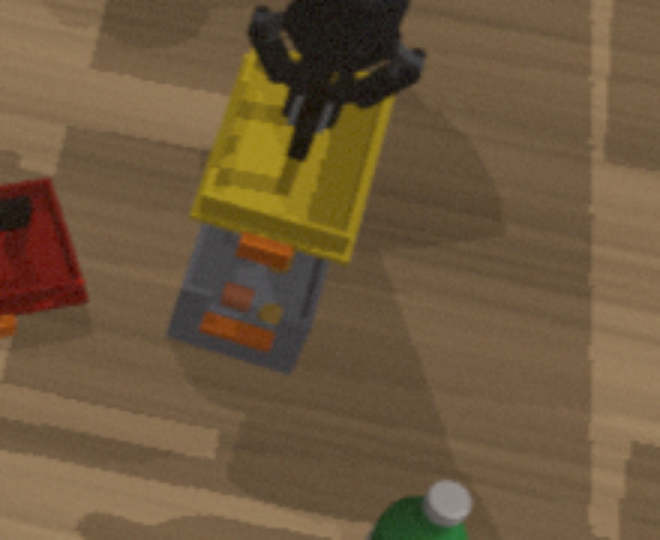

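The crop shows the tray above the bin and parallel to it, with its wide lug (265,250) on the same end as the wide notch (235,330). The clutter is no higher than 37 mm, so it stays clear of the plug. Lowering now.

```bash
python3 -m jog '[[0,-0.004,-0.008,0.06,-0.009],[0,-0.004,-0.007,0.1,0],[0,0,0,0.1,0],[0,0,0,0.1,0],[0,0,0,0.1,0],[0,0,0,0.07,0],[0,0,0,0.04,0],[0,0,0,0.02,0],[0,0,0,0,0],[0,0,0,0,0]]'; python3 -c "
from h import *
go(.4835,.270,.1297,-5.5)"; python3 -m jog '[[0,0,0,0.02,0],[0,0,0,0.02,0],[0,0,0,0.02,0],[0,0,0,0.02,0],[0,0,0,0,0],[0,0,0,0,0]]';python3 -c "
from h import *
go(.4835,.270,.1297,-5.5)"
```

```text
clock: 7.33
ee_pos: [0.4838, 0.271, 0.1495]
tool_rot: [-3.138, 0.15, -0.002]
contact_force: [-0.4, 0.6, -3.6]
grip_width: 0.0152
grip_force: 59.4
t 7.3333 pos [0.4838 0.271  0.1495] yaw -5.49 tilt -1.0 shift units [-0.002  0.007  0.132] roll units 0.0 w 0.015248152459479204 q [ 0.44  0.17  1.43 -0.    1.53  2.11] F [-0.4  0.6 -3.6]
clock: 7.83
ee_pos: [0.4833, 0.2709, 0.1365]
tool_rot: [3.138, -0.15, -0.001]
contact_force: [-0.2, -0.5, -3.6]
grip_width: 0.0151
grip_force: 59.5
t 7.8333 pos [0.4833 0.2709 0.1365] yaw -5.48 tilt -1.0 shift units [0.002 0.006 0.045] roll units 0.001 w 0.015110184185626844 q [ 0.44  0.18  1.45 -0.    1.51  2.11] F [-0.2 -0.5 -3.6]
```

The plug is about 7 mm into the mouth with no contact force. I'll go down the rest of the way.

```bash
python3 -m jog '[[0,0,0,0.01,0],[0,0,0,0.01,0],[0,0,0,0.01,0],[0,0,0,0.01,0],[0,0,0,0.005,0],[0,0,0,0,0],[0,0,0,0,0]]'
```

```text
clock: 8.42
ee_pos: [0.4834, 0.2709, 0.13]
tool_rot: [3.138, -0.15, 0.0]
contact_force: [-0.7, -0.1, -4.2]
grip_width: 0.0151
grip_force: 59.5
```

```bash
python3 -m jog '[[0,0,0,0.007,0],[0,0,0,0.007,0],[0,0,0,0,0],[0,0,0,0,0]]'
```

```text
clock: 8.75
ee_pos: [0.4836, 0.2711, 0.1297]
tool_rot: [-3.138, 0.15, -0.002]
contact_force: [-4.2, -1.1, 5.2]
grip_width: 0.0151
grip_force: 61.0
```

It made contact at the expected seated height (0.1297). I'll release and retreat.

```bash
python3 -m jog '[[0.3,0,0,0,0],[0.5,0,0,0,0],[0.7,0,0,0,0],[0.7,0,0,0,0],[0.7,0,0,0,0],[0.7,0,0,0,0]]'; python3 -m jog '[[0.7,0,0,-0.05,0],[0.7,0,0,-0.1,0],[0.7,0,0,-0.2,0],[0.7,0,0,-0.2,0],[0.7,0,0,-0.2,0],[0.7,0,0,-0.1,0],[0.7,-0.1,0,0,0],[0.7,-0.2,0,0,0],[0.7,-0.1,0,0,0],[0.7,0,0,0,0],[0.7,0,0,0,0]]'; python3 - <<'E'
from h import *
f=grab("wrist");cv2.imwrite("pics/w3.png",f["image"][...,::-1]);P,im,d=pts("wrist")
B=(d>0)&(abs(P[...,0]-.4835)<.12)&(abs(P[...,1]-.27)<.12)
hsv=cv2.cvtColor(im,cv2.COLOR_RGB2HSV);H,S,V=[hsv[...,i].astype(int) for i in range(3)];ym=(H>22)&(H<35)&(S>150)
for t,m in(('bar',B&(P[...,2]>.151)&(P[...,2]<.17)&(im.max(-1)<90)),('walltop',B&ym&(P[...,2]>.1))):
    q=P[m];A=np.c_[q[:,:2],np.ones(len(q))];k=np.linalg.lstsq(A,q[:,2],rcond=None)[0]
    print(t,len(q),cv2.minAreaRect((q[:,:2]*1000).astype(np.float32)),np.median(q[:,2]),'slope deg',np.degrees(k[:2]))
E
```

```text
clock: 9.25
ee_pos: [0.4835, 0.2709, 0.1278]
tool_rot: [3.138, -0.15, 0.0]
contact_force: [-0.2, 1.3, 0.7]
grip_width: 0.0598
grip_force: 0.0
clock: 10.17
ee_pos: [0.4235, 0.2768, 0.2564]
tool_rot: [-3.137, 0.149, -0.002]
contact_force: [0.2, 0.2, -0.9]
grip_width: 0.0596
grip_force: 0.0
bar 2813 ((482.52374267578125, 271.0213623046875), (14.89663314819336, 88.11711120605469), 84.6156234741211) 0.16115686527217665 slope deg [ 0.01821544 -1.03704861]
walltop 5591 ((482.4671936035156, 270.9206848144531), (116.58106231689453, 166.42822265625), 84.6758041381836) 0.10814518420073344 slope deg [-0.00552518 -0.27116567]
```

View pics/w3.png

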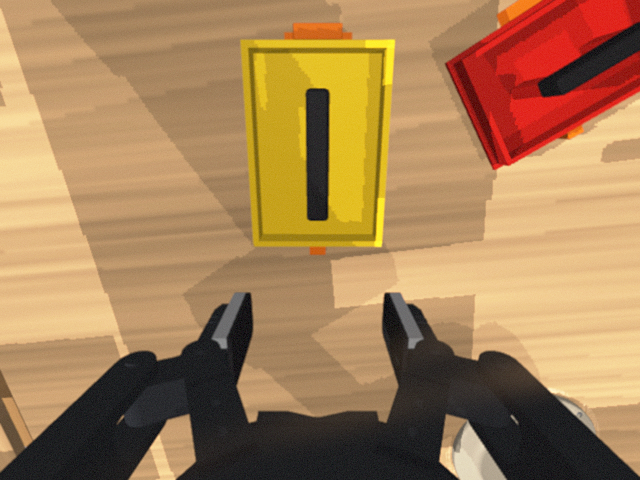

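The tray sits level in the bin. The bar top is at 0.161 (66 + 95), the wall top at 0.108, and the centre is at (0.4825, 0.271) with yaw −5.4°. The wide lug (318,30) is on the wide ledge, and the red tray has not moved. Handing in.

```bash
python3 -c "
from rig import ticket
print(ticket.job_done())"
```

```text
the job is handed in; nothing more can be done
None
```

The yellow tray is seated level and fully down on the bin with its wide lug in the wide notch, the gripper is clear, the red tray is untouched, and the job was handed in at about 10 s; the hand-in returned no verdict.

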